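# Press the second seal on a finished brush work

### The job

This finished ink circle is signed with two seal prints, one below the other, and a brass seal guide with two windows already lies on the sheet; one window shows the red print that was made first. Pick up the inked stone seal from the vermilion pad, pass it down through the window where the paper is still bare, with the white dot towards the head of the sheet (the end farther from the robot), and press it flat on the paper with a light steady push of roughly a kilogram's weight, finishing while you still hold it pressed there. Do not shift the guide, do not set the inked seal on the finished print or elsewhere on the sheet, and leave the ink bottle, the paperweight and the pad's lid where they are.

Things in the scene. Friction and masses are not known exactly. Their poses are not given: they have to be found in the camera images.
- seal_centre (a point): Centre of the stone seal: an upright block of pale green soapstone, 30 mm (x) by 16 mm (y), 58 mm tall, about 75 g, standing on the ink pad with its red inked face down. Its origin is in the middle, 29 mm above the inked face; z points up the seal, x along its 30 mm width towards the side with the white dot. The lowest 1.5 mm is stepped in by 0.75 mm all round.
- seal_foot (a point): Centre of the seal's inked lower face, 29 mm below its centre; same axes as seal_centre.
- seal_dot (a point): White dot, 7 mm across, on the seal's top, 9.5 mm from the middle towards +x (a second dot is on that narrow side). It marks the top edge of the print and must be towards the head of the sheet, the guide's +x.
- guide: Brass seal guide, a loose rectangular plate of 0.45 kg, 104 mm (x) by 48 mm (y), 14 mm thick, lying flat on the sheet. Origin in the middle of its underside, on the paper; +x points to the head of the sheet, away from the robot; a small black dot is engraved at that end. It has two rectangular through windows, each 32 mm (x) by 18 mm (y): 2 mm longer and wider than the seal in all, with a 2 mm chamfer round the upper rim. The paper is the floor of both.
- window_head (a point): Centre of the window nearer the head of the sheet, at the level of the paper (the guide's underside), 23 mm from the guide's origin along its +x; axes as guide. The rim is 14 mm higher.
- window_foot (a point): Centre of the window nearer the robot, at the level of the paper, 23 mm from the guide's origin along its -x; axes as guide. The rim is 14 mm higher.
- print: The finished red seal print on the paper, 29 by 15.5 mm, flat, seen in the middle of one of the guide's two windows. The other window shows bare white paper and is the one to use.
- sheet: White paper sheet 334 mm (x) by 242 mm (y) with an ink circle, on a black felt desk pad 380 by 300 mm, fixed to the table. Origin at the centre on the table; x points to the head of the sheet, away from the robot. The paper's upper face is 4 mm above the table and hard to the push (it gives less than 1 mm).
- pad: Round vermilion ink pad in its open black case, 90 mm across, red pad 78 mm across, fixed. Origin on the table under its centre; its top, where the seal stands, is 12 mm above the table.
- seal: The whole stone seal described at seal_centre; origin at the centre of the inked face.
- ink_bottle: Bystander: black ink bottle with a green cap, 54 mm across, 156 mm tall, loose; origin under its centre on the table.
- paperweight: Bystander: dark steel bar paperweight with a small brass knob, 18 mm (x) by 170 mm (y), 26 mm tall with the knob, loose, lying across the head of the sheet; origin under its centre on the paper.
- pad_lid: Bystander: round black lid of the ink pad with a gold disc on top, 94 mm across, 13 mm tall, loose on the table; origin under its centre.

How it is judged:
By the outcome, as a careful person would: the job done as asked, in the order asked, and still so for the second after the job is handed in, while the arm keeps its last pose, push and grip.
It also fails if it takes over 38 s, if anything falls off the work surface, if the arm or the gripper's body presses on something with over 40 N, if the wrist force passes 120 N, or if a joint passes its speed limit or range.

### The arm

A 6-joint arm with a two-finger parallel gripper is mounted at the origin on the work surface. World frame = base frame: x ahead of the robot, y to its left, z up, the work surface at z = 0. Lengths are in m, angles in rad, forces in N, time in s.
With the tool pointing down it reaches from about 0.375 to 0.925 m from the base axis. Payload 5.7 kg.
Tool frame: the origin (TCP) lies at the very end of the fingers, on their centre line; the grasp point (between the pads) lies 19 mm behind it; z points along the fingers, y is the line along which they close (so a half turn about z gives the same grasp; the last joint's range is limited). The gripper opens to 85 mm and grips with 20 to 120 N. Pads are 22 mm wide; open, the fingers measure 114 mm over their backs; the gripper's body (76 mm by 85 mm) begins 54 mm behind the grasp point. The pads swing forward as they close: fully open they stand 13 mm farther back than shut.
Start: joints at [1.158, 0.359, 1.51, -0, 1.272, -0.115], TCP at [0.176, 0.574, 0.231] pointing down, gripper open.
Joint ranges: [-2.97, 2.97], [-1.01, 2.36], [0.21, 2.38], [-0.96, 4.11], [0.2, 2.71], [-2.98, 2.98]. Speed limits (rad/s): [2.39, 2.39, 3.14, 3.14, 3.14, 3.14].

### API

Orientations are given as a unit quaternion [w, x, y, z].
In Python, from rig import observe, snapshot, get_calibration, close_job gives the robot as it stands.
- The arm moves only by the shell command python3 -m inch 'ROWS'. ROWS is JSON, one flat list of numbers, 5 for each row, row after row: the shift along the world's x, y, z in mm, then the turn about the world's z in rad, then the opening, from 0 (shut) to 1 (fully open). A call has 1 to 12 rows; each row is the pose to reach, as a shift and turn from the pose commanded when the call began; what a row does not reach only later rows make up. A row lasts 1/10 s, in which the tool goes at most 50 mm and 8.59 degrees, less where a joint would pass 70% of its speed; a pose out of reach is approached as far as the arm can. A call with a gripper value outside its range is refused whole. The fingers move at their own pace and stop on an object; the grip force is fixed at half the most. Time passes only in rows, so rows that repeat a pose let the fingers close. It gives the time, the measured TCP pose, the force, the opening and the grip force at its end, in the units of the state.
- observe(): the state, without advancing time (a new reading comes with each control period).
- snapshot(name): name is "scene" or "top" or "wrist"; returns the picture (420x560x3 uint8, red, green, blue); there is no depth.
- get_calibration(name): a dict with "fx", "fy", "cx", "cy" (pixels), "extrinsics" (4x4, takes a point from world to camera coordinates); the wrist camera has in their place "mount" (4x4, takes a point from camera to tool coordinates, whose origin is the TCP and whose axes are the flange's). Camera axes: x right, y up, looking along -z (the intrinsics and any distortion apply to the point x, -y, -z); pixel columns grow to the right and rows downward; lengths in m; the calibration is good to about 2 mm. A picture is of the moment at which its call begins: read the wrist's pose just before it. get_calibration takes no time and is no camera call.
- close_job(): hands the job in; it is judged then, once.
The state is a dict: "time": time; "joints": joint angles; "joint_vel": joint speeds; "effort": joint torques, N m; "ee_pos": TCP position; "ee_rot": TCP orientation; "wrist_force": force on the tool from outside, world axes, zero at the start; "wrist_torque": the same for the moment, N m; "grip_width": opening from 0.0 (shut) to 1.0 (fully open); "finger_force": force on a finger pad.
Only numpy, scipy, OpenCV 4.12 (cv2) and the standard library are available. Lean on these libraries where they do the work, as an engineer would, in place of code of your own. Each camera call takes 0.05 s, during which the arm holds its last target. There are 200 camera calls.

## Working session

There is one attempt and no reset: what is moved stays moved. The work goes in short steps, Python scripts to look and compute and a shell command to move; the robot and the scene stay as the last step left them, time stands still between calls to the robot, and variables do not carry over. Pictures are saved under pics/ and viewed, at most 10 in all, crops included, and the job is handed in when it is done.

```bash
mkdir -p pics; ls
cat > h.py <<'E'
import numpy as np, cv2
from scipy.spatial.transform import Rotation as R
from rig import observe, snapshot, get_calibration
def cam(name, st=None):
    c=get_calibration(name)
    if 'extrinsics' in c: T=np.linalg.inv(np.array(c['extrinsics']))
    else:
        q=st['ee_rot']; W=np.eye(4); W[:3,:3]=R.from_quat([q[1],q[2],q[3],q[0]]).as_matrix(); W[:3,3]=st['ee_pos']
        T=W@np.array(c['mount'])
    return c,T
def ray(c,T,u,v):
    K=np.array([[c['fx'],0,c['cx']],[0,c['fy'],c['cy']],[0,0,1]])
    d=np.array(c.get('distortion',c.get('dist',[0,0,0,0,0])),float)
    p=cv2.undistortPoints(np.array([[[u,v]]],float),K,d)[0,0]
    return T[:3,3], T[:3,:3]@np.array([p[0],-p[1],-1.])
def onplane(c,T,u,v,z):
    o,d=ray(c,T,u,v); return o+d*(z-o[2])/d[2]
E
python3 - <<'E'
from h import *
for n in ('top','wrist','scene'):
    st=observe(); im=snapshot(n); cv2.imwrite(f'pics/{n}0.png',im[:,:,::-1]); c,T=cam(n,st); print(n,c.keys(),T[:3,3])
    print({k:v for k,v in c.items() if k not in('extrinsics',)})
print(observe())
E
```

```text
pics
top dict_keys(['fx', 'fy', 'cx', 'cy', 'extrinsics']) [ 0.46495137 -0.03750165  0.77345116]
{'fx': 385.69553428014984, 'fy': 385.69553428014984, 'cx': 278.97387639070894, 'cy': 203.8255521511181}
wrist dict_keys(['fx', 'fy', 'cx', 'cy', 'mount']) [0.11249255 0.59273491 0.37372238]
{'fx': 306.8419028730288, 'fy': 306.8419028730288, 'cx': 280.997379556363, 'cy': 210.64166944005424, 'mount': array([[ 4.40984468e-04,  9.64529142e-01,  2.63976022e-01,
         6.63114298e-02],
       [ 9.99999604e-01, -6.29385103e-04,  6.29132823e-04,
         6.72662793e-05],
       [ 7.72959518e-04,  2.63975640e-01, -9.64529037e-01,
        -1.43235904e-01],
       [ 0.00000000e+00,  0.00000000e+00,  0.00000000e+00,
         1.00000000e+00]])}
scene dict_keys(['fx', 'fy', 'cx', 'cy', 'extrinsics']) [1.15687695 0.11225038 0.78872124]
{'fx': 520.6612311062473, 'fy': 520.6612311062473, 'cx': 270.9385791611361, 'cy': 203.76806523814713}
{'time': 0.15, 'joints': array([ 1.15792238e+00,  3.59387450e-01,  1.51116458e+00,  5.96993291e-06,
        1.27249547e+00, -1.15078406e-01]), 'joint_vel': array([ 1.10232258e-03, -2.84676688e-03, -5.25212752e-03,  5.54477485e-04,
       -9.18380304e-05, -5.38470476e-04]), 'effort': array([ 1.03664999e-03, -5.28029931e+01, -2.78929585e+01, -2.84590333e-04,
        8.08847632e-03,  8.13613667e-06]), 'ee_pos': array([0.17583459, 0.57312237, 0.23062549]), 'ee_rot': array([-1.92553310e-04,  1.48349021e-01,  9.88934800e-01, -7.01479580e-04]), 'wrist_force': array([0.64792698, 0.20974642, 0.26942723]), 'wrist_torque': array([-0.02501016,  0.03326894, -0.00525095]), 'finger_force': 0.0, 'grip_width': 1.0024931320290549}
```

View pics/top0.png

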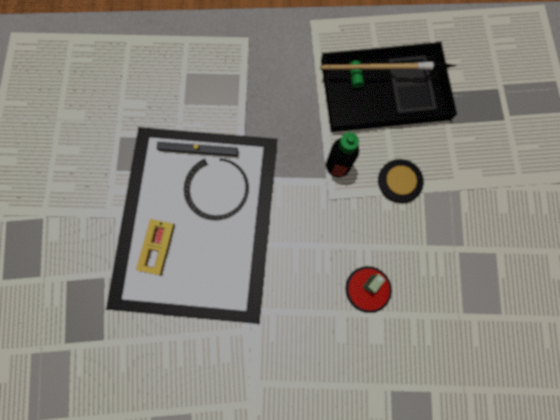

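View pics/wrist0.png

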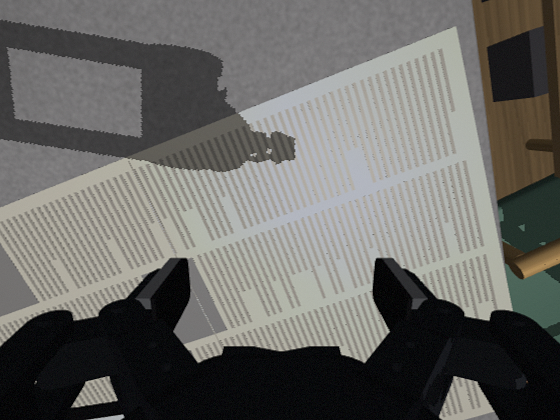

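The top view shows the guide around (156,247): the red print is in the head window (157,236) and the foot window (152,258) is bare. The seal stands on the pad at about (376,284). The wrist camera sees only newspaper from here.

Run:
```python
from h import *
st=observe(); c,T=cam('top')
im=cv2.imread('pics/top0.png')
print(T[:3,:3].round(3))
for n,u,v,z in (('pad',369,289,.012),('sealtop',376,284,.07),('foot',152,258,.004),('head',157,236,.004),('guidec',155.5,247,.018),('bottlecap',349,141,.156),('lid',401,181,.013)):
    print(n,onplane(c,T,u,v,z).round(4))
a=cv2.resize(im[255:325,330:410],None,fx=7,fy=7,interpolation=cv2.INTER_CUBIC)
b=cv2.resize(im[210:280,130:160+20],None,fx=7,fy=7,interpolation=cv2.INTER_CUBIC)[:, :230+120]
cv2.imwrite('pics/crop.png',np.hstack([a[:,:420],b]))
```

```text
[[-0.025  0.978 -0.209]
 [-1.    -0.025  0.004]
 [-0.002  0.209  0.978]]
pad [ 0.4558 -0.2096  0.012 ]
sealtop [ 0.4649 -0.2096  0.07  ]
foot [0.5263 0.2139 0.004 ]
head [0.5699 0.2058 0.004 ]
guidec [0.5464 0.2034 0.018 ]
bottlecap [ 0.7031 -0.1613  0.156 ]
lid [ 0.6691 -0.2905  0.013 ]
```

View pics/crop.png

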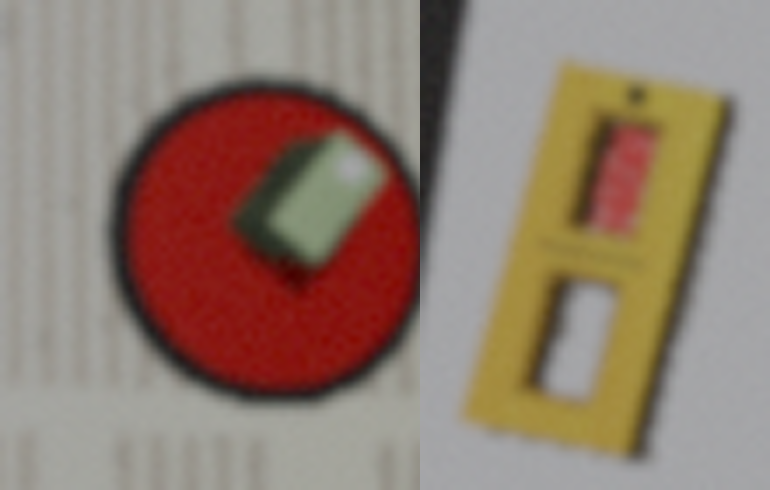

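```bash
python3 -m inch '[324,-363,-20,0,1, 324,-363,-20,0,1, 324,-363,-20,0,1, 324,-363,-20,0,1, 324,-363,-20,0,1, 324,-363,-20,0,1, 324,-363,-20,0,1, 324,-363,-20,0,1, 324,-363,-20,0,1, 324,-363,-20,0,1, 324,-363,-20,0,1, 324,-363,-20,0,1]'
python3 - <<'E'
from h import *
import pickle
st=observe(); print(st['ee_pos'],st['joint_vel'].round(3)); im=snapshot('wrist'); cv2.imwrite('pics/g1.png',im[:,:,::-1]); pickle.dump((st,im),open('g1.pkl','wb'))
E
```

```text
time: 1.35
ee_pos: [0.5, 0.21, 0.2109]
ee_rot: [-0.001, 0.149, 0.989, -0.0]
wrist_force: [0.2, 0.6, -0.2]
grip_width: 0.999
finger_force: 0.0
[0.49999873 0.20997476 0.21087047] [ 0.036 -0.011  0.014  0.007  0.003  0.002]
```

View pics/g1.png

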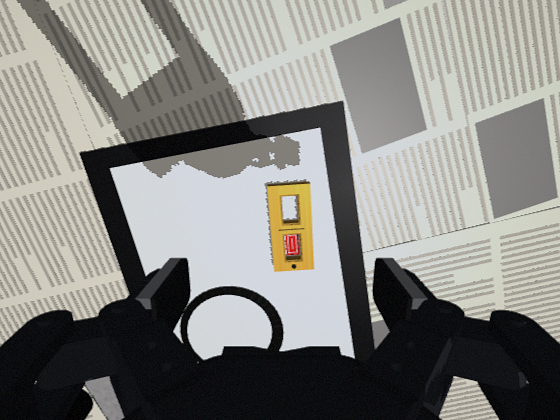

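The wrist view shows the guide upright around (292,226): the print window is at (292,245) and the bare window at (290,208). The image's up direction points towards the robot.

```bash
cat >> h.py <<'E'
def guide(st,im,name='wrist'):
    c,T=cam(name,st); hsv=cv2.cvtColor(im,cv2.COLOR_RGB2HSV)
    m=cv2.inRange(hsv,(17,130,90),(32,255,255))
    n,l,s,_=cv2.connectedComponentsWithStats(m); i=1+np.argmax(s[1:,4]); m=(l==i).astype(np.uint8)
    cs,h=cv2.findContours(m,cv2.RETR_CCOMP,cv2.CHAIN_APPROX_NONE)
    out=[]
    for k,cc in enumerate(cs):
        if cv2.contourArea(cc)<60: continue
        P=np.array([onplane(c,T,*p[0],.018)[:2] for p in cc])*1000
        r=cv2.minAreaRect(P.astype(np.float32)); out.append((r,cc[:,0].mean(0),h[0][k][3]))
        w,hh=r[1]; a=r[2] if w>hh else r[2]+90
        print('outer' if h[0][k][3]<0 else 'hole',np.round(r[0],1),np.round(r[1],1),'yaw',round((a+90)%180-90,1),cc[:,0].mean(0).round(1))
    return out
def proj(c,T,p):
    q=np.linalg.inv(T)@np.append(p,1); return c['cx']+c['fx']*q[0]/-q[2], c['cy']-c['fy']*q[1]/-q[2]
E
python3 - <<'E'
from h import *
import pickle
st,im=pickle.load(open('g1.pkl','rb')); guide(st,im)
c,T=cam('wrist',st); p=np.array(st['ee_pos']); 
for dz in (.05,0,-.024,-.1): print(dz,np.round(proj(c,T,p+[0,0,dz]),1))
guide(None,cv2.imread('pics/top0.png')[:,:,::-1].copy(),'top')
E
```

```text
outer [548.1 206.7] [ 47.1 104.3] yaw -13.2 [290.9 226.5]
hole [569.9 201.7] [21.1 34. ] yaw -16.2 [292.1 246. ]
hole [525.2 212.3] [21.  34.3] yaw -13.5 [289.5 208.3]
0.05 [280.9 322.9]
0 [281.  262.2]
-0.024 [281.1 244.7]
-0.1 [281.1 210.5]
outer [547.3 204. ] [47.2 99.1] yaw -13.2 [155. 247.]
hole [524.9 209.4] [23.4 38.8] yaw -14.0 [152.1 258.3]
hole [569.6 199.8] [21.8 36.4] yaw -12.0 [157.9 235.1]
```

```bash
python3 -m inch '[-35,-420,-40,-0.31,1, -35,-420,-40,-0.31,1, -35,-420,-40,-0.31,1, -35,-420,-40,-0.31,1, -35,-420,-40,-0.31,1, -35,-420,-40,-0.31,1, -35,-420,-40,-0.31,1, -35,-420,-40,-0.31,1, -35,-420,-40,-0.31,1, -35,-420,-40,-0.31,1, -35,-420,-40,-0.31,1, -35,-420,-40,-0.31,1]'
python3 - <<'E'
from h import *
import pickle
st=observe(); print(st['ee_pos'],st['joints'].round(2)); im=snapshot('wrist'); cv2.imwrite('pics/s1.png',im[:,:,::-1]); pickle.dump((st,im),open('s1.pkl','wb'))
E
```

```text
time: 2.6
ee_pos: [0.465, -0.2074, 0.1713]
ee_rot: [-0.0, 0.298, 0.954, 0.0]
wrist_force: [-0.3, -0.3, 0.4]
grip_width: 0.999
finger_force: 0.0
[ 0.46495454 -0.20736929  0.17127781] [-0.56  0.3   1.78  0.    1.07 -1.52]
```

View pics/s1.png

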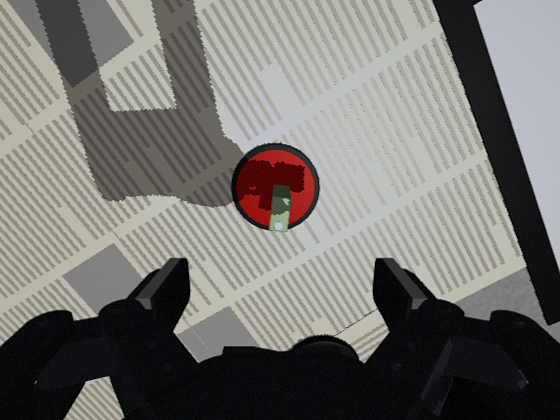

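The seal is directly below the gripper around (280,208), with its white dot at (278,226) towards the head of the sheet. It is nearly aligned with the jaws and partly in shadow.

Run:
```python
from h import *
import pickle
st,im=pickle.load(open('s1.pkl','rb')); c,T=cam('wrist',st)
r=im[150:245,230:325].astype(int)
m=((r[...,1]>0.6*r[...,0])&(r[...,1]>45)).astype(np.uint8)
cv2.imwrite('pics/crop2.png',np.hstack([cv2.resize(r[30:95,20:80].astype(np.uint8)[:,:,::-1],None,fx=6,fy=6,interpolation=cv2.INTER_NEAREST)]))
# per-row extents of seal and whiteness
for y in range(30,90,3):
    row=r[y,30:75]; g=np.where((row[:,1]>0.55*row[:,0])&(row[:,1]>40))[0]
    if len(g): print(150+y,230+30+g.min(),230+30+g.max(),row[g].mean(0).round())
w=np.argwhere((r.min(2)>165)[60:90,30:65]); w=w+[60,30]; 
uv=w.mean(0)[::-1]+[230,150]; print('dot',uv,len(w),onplane(c,T,*uv,.07))
```

```text
186 274 288 [45. 52. 41.]
189 274 289 [45. 53. 42.]
192 274 289 [44. 52. 42.]
195 273 290 [46. 52. 41.]
198 272 290 [78. 92. 71.]
201 272 290 [ 91. 105.  84.]
204 271 290 [82. 93. 73.]
207 271 290 [72. 80. 63.]
210 271 289 [69. 80. 62.]
213 271 289 [100. 114.  91.]
216 270 289 [146. 163. 131.]
219 270 288 [145. 164. 132.]
222 269 304 [149. 160. 141.]
225 269 304 [159. 169. 160.]
228 260 304 [155. 164. 154.]
231 260 304 [167. 171. 161.]
234 260 304 [180. 181. 175.]
237 260 304 [179. 180. 174.]
dot [277.42857143 232.75210084] 238 [ 0.47961732 -0.22106734  0.07      ]
```

View pics/crop2.png

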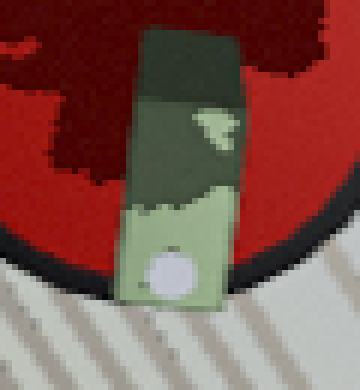

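The crop shows the seal's top face with corners at about (272.5,196.2), (290.5,197.2), (287.3,231.6) and (269.3,230.4), and the dot at (278.5,225.8).

Run:
```python
from h import *
import pickle
st,im=pickle.load(open('s1.pkl','rb')); c,T=cam('wrist',st)
A,B,C,D=[onplane(c,T,u,v,.07)[:2]*1000 for u,v in((272.5,196.2),(290.5,197.2),(287.3,231.6),(269.3,230.4))]
d=onplane(c,T,278.5,225.8,.07)[:2]*1000
cen=(A+B+C+D)/4; ax=(C+D-A-B)/2; ay=(A+D-B-C)/2
print(cen,np.linalg.norm(ax),np.linalg.norm(ay),np.degrees(np.arctan2(ax[1],ax[0])),np.degrees(np.arctan2(ay[1],ay[0]))-90,d, d-9.5*ax/np.linalg.norm(ax))
c2,T2=cam('top'); print(onplane(c2,T2,377.1,283.6,.07), onplane(c2,T2,*(np.array([352,165])/7+[330,255]),.07))
y=R.from_quat(np.r_[st['ee_rot'][1:],st['ee_rot'][0]]).as_matrix()[:,1]; print('tool y yaw',np.degrees(np.arctan2(y[1],y[0])),st['ee_pos'])
```

```text
[ 467.37066838 -210.059179  ] 29.67336130884518 14.947349491223376 -39.8691459247453 -218.33050390584913 [ 475.07632705 -216.81001953] [ 467.78497764 -210.72017357]
[ 0.4655196  -0.21162996  0.07      ] [ 0.47417799 -0.21801846  0.07      ]
tool y yaw 55.28560641673159 [ 0.46495454 -0.20736929  0.17127781]
```

```bash
python3 -m inch '[2.5,-3,-40,-0.075,1, 2.5,-3,-85,-0.075,1, 2.5,-3,-120,-0.075,1, 2.5,-3,-135,-0.075,1, 2.5,-3,-135,-0.075,0, 2.5,-3,-135,-0.075,0, 2.5,-3,-135,-0.075,0, 2.5,-3,-135,-0.075,0, 2.5,-3,-135,-0.075,0, 2.5,-3,-135,-0.075,0, 2.5,-3,-135,-0.075,0, 2.5,-3,-135,-0.075,0]'
```

```text
time: 3.85
ee_pos: [0.4684, -0.2129, 0.0375]
ee_rot: [0.001, 0.335, 0.942, -0.0]
wrist_force: [0.2, 1.4, 7.2]
grip_width: 0.175
finger_force: 58.7
```

```bash
python3 -m inch '[0,0,30,0,0, 0,0,60,0,0, 0,20,90,0.05,0, 57,424,90,0.449,0, 57,424,90,0.449,0, 57,424,90,0.449,0, 57,424,90,0.449,0, 57,424,90,0.449,0, 57,424,90,0.449,0, 57,424,90,0.449,0, 57,424,90,0.449,0, 57,424,90,0.449,0]'
python3 -m inch '[0,0,0,0,0, 0,0,0,0,0, 0,0,0,0,0, 0,0,0,0,0]'
python3 - <<'E'
from h import *
import pickle
st=observe(); print(st['ee_pos'],st['joint_vel'].round(3)); im=snapshot('wrist'); cv2.imwrite('pics/g2.png',im[:,:,::-1]); pickle.dump((st,im),open('g2.pkl','wb')); guide(st,im)
cv2.imwrite('pics/g2c.png',cv2.resize(im[150:330,180:380,::-1],None,fx=3.3,fy=3.3,interpolation=cv2.INTER_NEAREST))
E
```

```text
time: 5.05
ee_pos: [0.5256, 0.2167, 0.127]
ee_rot: [0.001, 0.115, 0.993, 0.001]
wrist_force: [-0.2, 0.3, -1.3]
grip_width: 0.177
finger_force: 58.9
time: 5.45
ee_pos: [0.5244, 0.21, 0.1263]
ee_rot: [-0.0, 0.118, 0.993, -0.0]
wrist_force: [-0.7, 0.2, -1.8]
grip_width: 0.179
finger_force: 58.9
[0.52438237 0.20995542 0.12630103] [ 0.004 -0.    -0.005  0.001 -0.002  0.003]
outer [529.1 211.3] [47.5 64.6] yaw -13.3 [284.2 208.1]
```

View pics/g2c.png

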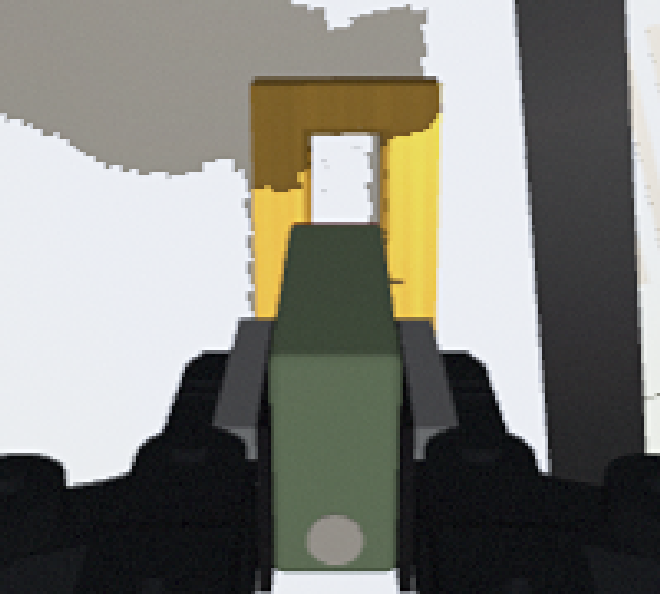

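The crop shows the seal held square and dot-head-ward. Its foot edge runs x 291–380 at y≈224 and its top face edges are at x 271–401. The guide's outer edges are at x≈252 and 440, its near end is at y≈82, and the bare window spans x≈308–383.

```bash
cat >> h.py <<'E'
def fitedges(st,im,r0,r1,c0,c1):
    "guide's side edges over rows r0..r1 and near-end edge over cols c0..c1 -> lines in world mm at z=.018"
    c,T=cam('wrist',st); f=cv2.GaussianBlur(im,(3,3),0).astype(int)
    y=((f[...,0]-f[...,2]>50)).astype(np.uint8)
    W=lambda u,v:onplane(c,T,u,v,.018)[:2]*1000
    L=[];Rr=[];E=[]
    for v in range(r0,r1):
        k=np.where(y[v,235:340])[0]+235; L.append(W(k.min()-.5,v)); Rr.append(W(k.max()+.5,v))
    for u in range(c0,c1):
        k=np.where(y[140:200,u])[0]+140; E.append(W(u,k.min()-.5))
    res=[]
    for P in (L,Rr,E):
        vx,vy,x,yy=cv2.fitLine(np.array(P,np.float32),cv2.DIST_HUBER,0,.01,.01).ravel()
        res.append((np.array([x,yy]),np.array([vx,vy])))
    return res
E
python3 - <<'E'
from h import *
import pickle
st,im=pickle.load(open('g2.pkl','rb')); c,T=cam('wrist',st)
L,Rr,E=fitedges(st,im,180,240,262,306)
for n,(p,d) in zip('LRE',(L,Rr,E)): print(n,p.round(1),'ang',np.degrees(np.arctan2(d[1],d[0])).round(2))
yaw=np.radians(-13.2); X=np.array([np.cos(yaw),np.sin(yaw)]); Y=np.array([-X[1],X[0]])
print('Y of L,R',L[0]@Y,Rr[0]@Y,'E X',E[0]@X)
p=np.array(st['ee_pos'])*1000; q=st['ee_rot']; ty=R.from_quat(np.r_[q[1:],q[0]]).as_matrix()[:,1]; print('tool yaw',np.degrees(np.arctan2(ty[1],ty[0]))-90)
fz=p[2]-25.2
for n,(u,v),z in (('footL',(291,224),fz+1.5),('footR',(380,224),fz+1.5),('t1',(271,354),fz+58),('t2',(401,354),fz+58),('t3',(271,570),fz+58),('t4',(399,570),fz+58),('dot',(335,540),fz+58)):
    w=onplane(c,T,u/3.3+180-.5,v/3.3+150-.5,z/1000)[:2]*1000; print(n,'X',round(w@X,2),'Y',round(w@Y,2))
print('TCP X,Y',p[:2]@X,p[:2]@Y)
f=im.astype(int)
for v in (176,178,195,205,212): print(v,[tuple(f[v,u]) for u in range(268,302,2)])
print([tuple(f[v,300]) for v in range(168,182)],[tuple(f[v,282]) for v in range(185,196)])
E
```

```text
L [517.4 189.3] ang -14.13
R [528.6 236.2] ang -11.94
E [497.5 222.9] ang 76.52
Y of L,R 302.4927962849158 350.6304456090834 E X 433.4215998683005
tool yaw -13.515286995137657
footL X 445.88 Y 316.61
footR X 445.95 Y 331.91
t1 X 445.09 Y 316.7
t2 X 445.16 Y 332.03
t3 X 474.41 Y 316.06
t4 X 474.47 Y 332.14
dot X 470.14 Y 324.12
TCP X,Y 462.58411235629626 324.15134320309505
176 [(np.int64(123), np.int64(96), np.int64(37)), (np.int64(125), np.int64(96), np.int64(38)), (np.int64(129), np.int64(99), np.int64(43)), (np.int64(131), np.int64(100), np.int64(41)), (np.int64(127), np.int64(98), np.int64(43)), (np.int64(127), np.int64(100), np.int64(41)), (np.int64(127), np.int64(97), np.int64(42)), (np.int64(128), np.int64(99), np.int64(41)), (np.int64(127), np.int64(99), np.int64(43)), (np.int64(126), np.int64(97), np.int64(39)), (np.int64(127), np.int64(98), np.int64(41)), (np.int64(125), np.int64(95), np.int64(39)), (np.int64(125), np.int64(97), np.int64(41)), (np.int64(129), np.int64(100), np.int64(41)), (np.int64(130), np.int64(100), np.int64(41)), (np.int64(126), np.int64(96), np.int64(39
[... 3658 characters left out ...]
p.int64(42)), (np.int64(126), np.int64(96), np.int64(40)), (np.int64(127), np.int64(98), np.int64(42)), (np.int64(126), np.int64(97), np.int64(41)), (np.int64(128), np.int64(97), np.int64(41))] [(np.int64(129), np.int64(100), np.int64(43)), (np.int64(129), np.int64(99), np.int64(40)), (np.int64(128), np.int64(99), np.int64(43)), (np.int64(125), np.int64(95), np.int64(40)), (np.int64(107), np.int64(82), np.int64(31)), (np.int64(105), np.int64(83), np.int64(42)), (np.int64(236), np.int64(241), np.int64(250)), (np.int64(238), np.int64(241), np.int64(247)), (np.int64(234), np.int64(237), np.int64(243)), (np.int64(235), np.int64(237), np.int64(243)), (np.int64(235), np.int64(238), np.int64(243))]
```

```bash
python3 -m inch '[3.2,1.6,-30,0.005,0, 3.2,1.6,-55,0.005,0, 3.2,1.6,-70,0.005,0, 3.2,1.6,-73,0.005,0, 3.2,1.6,-73,0.005,0, 3.2,1.6,-73,0.005,0, 3.2,1.6,-73,0.005,0, 3.2,1.6,-73,0.005,0]'
python3 - <<'E'
from h import *
import pickle
st=observe(); print(st['ee_pos'],st['joint_vel'].round(3)); im=snapshot('wrist'); pickle.dump((st,im),open('g3.pkl','wb'))
cv2.imwrite('pics/g3c.png',cv2.resize(im[130:260,200:360,::-1],None,fx=4.5,fy=4.5,interpolation=cv2.INTER_NEAREST))
E
```

```text
time: 6.3
ee_pos: [0.5284, 0.2133, 0.0542]
ee_rot: [0.001, 0.114, 0.993, 0.0]
wrist_force: [0.8, -0.6, -1.7]
grip_width: 0.179
finger_force: 59.0
[0.52839528 0.21330601 0.05417041] [ 0.002  0.001  0.004  0.    -0.001 -0.001]
```

View pics/g3c.png

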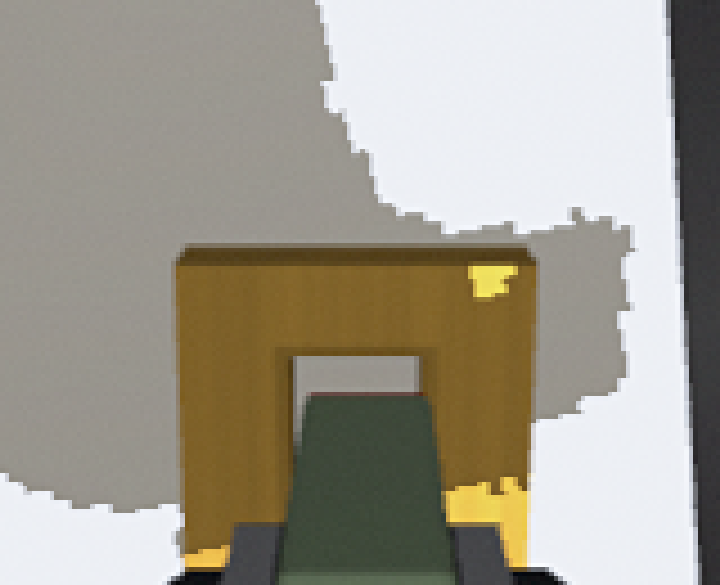

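The low hover shows the guide's near end at y≈264 (x 177–536) and the window's outer chamfer at x 276–437 with its front at y≈348. The seal foot edge is at x 308–428, y≈394, still a little to the right of the window's middle.

Run:
```python
from h import *
import pickle
st,im=pickle.load(open('g3.pkl','rb')); c,T=cam('wrist',st)
yaw=np.radians(-13.2); X=np.array([np.cos(yaw),np.sin(yaw)]); Y=np.array([-X[1],X[0]])
p=np.array(st['ee_pos'])*1000; fz=p[2]-25.2; print(fz); q=st['ee_rot']; ty=R.from_quat(np.r_[q[1:],q[0]]).as_matrix()[:,1]; print('tool yaw',np.degrees(np.arctan2(ty[1],ty[0]))-90)
for n,(u,v),z in (('footL',(308,393),fz+1.5),('footR',(428,393),fz+1.5),('gL1',(177,270),18),('gL2',(182,500),18),('gR1',(536,270),18),('gR2',(529,500),18),('end',(356,264),18),('endL',(190,265),18),('endR',(520,264),18),('chamL',(276,370),18),('chamR',(437,370),18),('chamF',(356,348),18),('innerF',(356,356),4)):
    w=onplane(c,T,u/4.5+200-.5,v/4.5+130-.5,z/1000)[:2]*1000; print(n,'X',round(w@X,2),'Y',round(w@Y,2))
print('TCP',p[:2]@X,p[:2]@Y)
f=im.astype(int)
for v in (205,210): print([int(f[v,u].sum()) for u in range(256,304)])
print([int(f[v,280].sum()) for v in range(180,222)])
```

```text
28.970407313989217
tool yaw -13.10887955669051
footL X 448.78 Y 320.85
footR X 448.75 Y 335.97
gL1 X 435.56 Y 303.14
gL2 X 467.97 Y 302.72
gR1 X 435.47 Y 350.59
gR2 X 467.87 Y 350.74
end X 434.71 Y 326.8
endL X 434.89 Y 304.88
endR X 434.66 Y 348.45
chamL X 449.26 Y 316.02
chamR X 449.22 Y 337.72
chamF X 446.17 Y 326.8
innerF X 451.04 Y 326.69
TCP 465.7258890500159 328.3297516201053
[261, 265, 273, 270, 268, 274, 274, 280, 273, 280, 274, 273, 270, 269, 273, 268, 271, 267, 266, 269, 272, 272, 267, 267, 266, 275, 267, 268, 271, 266, 256, 263, 265, 266, 263, 266, 278, 276, 273, 280, 275, 278, 269, 265, 256, 262, 268, 266]
[261, 261, 272, 268, 256, 230, 230, 221, 163, 344, 457, 447, 446, 446, 447, 447, 446, 443, 447, 449, 447, 447, 445, 447, 448, 445, 451, 444, 448, 447, 448, 442, 448, 447, 450, 457, 393, 251, 214, 234, 238, 258, 265, 260, 263, 267, 269, 263]
[445, 447, 450, 456, 339, 198, 170, 172, 194, 258, 267, 265, 268, 266, 266, 268, 270, 267, 263, 270, 265, 263, 264, 261, 268, 266, 258, 225, 206, 440, 448, 442, 441, 439, 441, 441, 462, 249, 185, 192, 190, 199]
```

```bash
python3 -m inch '[0,-1.7,0,0,0, 0,-1.7,0,0,0, 0,-1.7,0,0,0, 0,-1.7,-3,0,0, 0,-1.7,-3,0,0, 0,-1.7,-3,0,0]'
python3 - <<'E'
from h import *
import pickle
st=observe(); p=st['ee_pos']*1000; print(p,st['wrist_force']); im=snapshot('wrist'); pickle.dump((st,im),open('g4.pkl','wb'))
cv2.imwrite('pics/g4c.png',cv2.resize(im[170:260,230:330,::-1],None,fx=6,fy=6,interpolation=cv2.INTER_NEAREST))
E
```

```text
time: 6.95
ee_pos: [0.5276, 0.2114, 0.0501]
ee_rot: [-0.0, 0.114, 0.993, -0.0]
wrist_force: [-0.2, 0.2, -1.8]
grip_width: 0.181
finger_force: 59.0
[527.58355415 211.41674261  50.05317937] [-0.16763961  0.2264524  -1.78687925]
```

View pics/g4c.png

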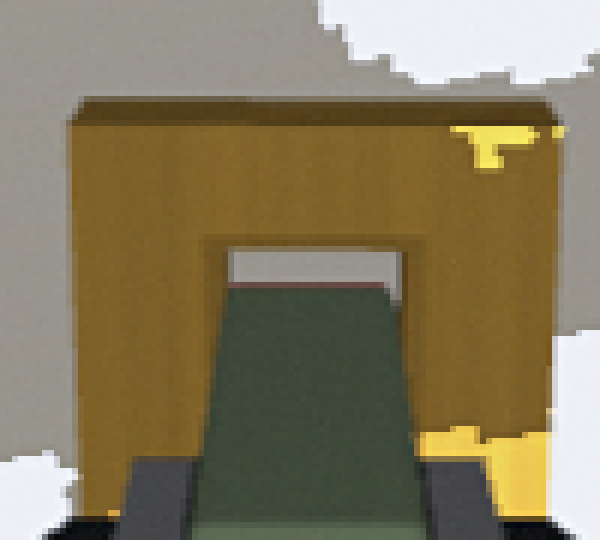

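The foot edge is now at x 229–389, y≈286, and the window's outer chamfer at x 207–424 with its front at y≈236. The seal is about 1 px left of the middle.

Run:
```python
from h import *
import pickle
st,im=pickle.load(open('g4.pkl','rb')); c,T=cam('wrist',st)
yaw=np.radians(-13.2); X=np.array([np.cos(yaw),np.sin(yaw)]); Y=np.array([-X[1],X[0]])
p=np.array(st['ee_pos'])*1000; fz=p[2]-25.2
for n,(u,v),z in (('footL',(229,286),fz+1.5),('footR',(389,286),fz+1.5),('gL',(74,290),18),('gR',(557,290),18),('gL1',(69,130),18),('gR1',(562,130),18),('end',(315,125),18),('chamL',(207,290),18),('chamR',(424,290),18),('chamF',(315,236),18),('inF',(315,248),16)):
    w=onplane(c,T,u/6+230-.5,v/6+170-.5,z/1000)[:2]*1000; print(n,'X',round(w@X,2),'Y',round(w@Y,2))
print('TCP',p[:2]@X,p[:2]@Y)
print([observe()['ee_pos']*1000 for _ in range(2)])
```

```text
footL X 448.59 Y 318.64
footR X 448.55 Y 333.77
gL X 451.51 Y 302.85
gR X 451.4 Y 350.84
gL1 X 435.31 Y 302.88
gR1 X 435.2 Y 350.71
end X 434.76 Y 326.75
chamL X 451.48 Y 316.07
chamR X 451.43 Y 337.62
chamF X 445.9 Y 326.78
inF X 447.68 Y 326.79
TCP 465.36702069325503 326.30504396847374
[array([527.66594425, 211.46105917,  50.11162162]), array([527.66594425, 211.46105917,  50.11162162])]
```

```bash
python3 -m inch '[0.4,0.5,0,0,0, 0.4,0.5,-3,0,0, 0.4,0.5,-5,0,0, 0.4,0.5,-7,0,0, 0.4,0.5,-7,0,0]'; python3 -m inch '[0,0,-2,0,0, 0,0,-4,0,0, 0,0,-4,0,0]'
```

```text
time: 7.5
ee_pos: [0.5278, 0.2119, 0.0429]
ee_rot: [-0.0, 0.114, 0.993, -0.0]
wrist_force: [0.1, -0.8, -1.0]
grip_width: 0.177
finger_force: 59.0
time: 7.8
ee_pos: [0.5279, 0.2119, 0.039]
ee_rot: [-0.0, 0.114, 0.993, -0.0]
wrist_force: [-0.3, 0.9, -2.0]
grip_width: 0.182
finger_force: 59.0
```

```bash
python3 -m inch '[0,0,-2,0,0, 0,0,-4,0,0, 0,0,-4,0,0]'; python3 -m inch '[0,0,-2,0,0, 0,0,-4,0,0, 0,0,-4,0,0]'
```

```text
time: 8.1
ee_pos: [0.5279, 0.2119, 0.035]
ee_rot: [-0.0, 0.114, 0.993, -0.0]
wrist_force: [-0.1, -0.1, -1.0]
grip_width: 0.179
finger_force: 59.0
time: 8.4
ee_pos: [0.5279, 0.2119, 0.031]
ee_rot: [-0.0, 0.114, 0.993, -0.0]
wrist_force: [-0.2, 0.1, -1.1]
grip_width: 0.175
finger_force: 59.0
```

```bash
python3 -m inch '[0,0,-0.5,0,0, 0,0,-1,0,0, 0,0,-1,0,0]'; python3 -m inch '[0,0,-0.4,0,0, 0,0,-0.4,0,0]';  python3 -m inch '[0,0,-0.3,0,0, 0,0,-0.3,0,0]'
```

```text
time: 8.7
ee_pos: [0.5282, 0.212, 0.0303]
ee_rot: [-0.0, 0.114, 0.993, -0.0]
wrist_force: [0.3, -1.4, -1.0]
grip_width: 0.18
finger_force: 59.0
time: 8.9
ee_pos: [0.5281, 0.212, 0.0299]
ee_rot: [0.0, 0.114, 0.993, -0.0]
wrist_force: [-0.7, 0.2, -1.5]
grip_width: 0.177
finger_force: 59.0
time: 9.1
ee_pos: [0.5281, 0.212, 0.0296]
ee_rot: [-0.0, 0.114, 0.993, -0.0]
wrist_force: [0.1, -1.1, -1.0]
grip_width: 0.175
finger_force: 59.0
```

```bash
python3 -m inch '[0,0,-0.3,0,0, 0,0,-0.3,0,0]';  python3 -m inch '[0,0,-0.2,0,0, 0,0,-0.2,0,0]'; python3 -m inch '[0,0,-0.2,0,0, 0,0,-0.2,0,0]'
```

```text
time: 9.3
ee_pos: [0.5282, 0.212, 0.0295]
ee_rot: [0.0, 0.114, 0.993, -0.0]
wrist_force: [-0.5, 0.3, 2.4]
grip_width: 0.18
finger_force: 59.5
time: 9.5
ee_pos: [0.5282, 0.212, 0.0295]
ee_rot: [0.0, 0.114, 0.993, -0.0]
wrist_force: [-1.2, -0.2, 4.5]
grip_width: 0.179
finger_force: 59.9
time: 9.7
ee_pos: [0.5282, 0.212, 0.0295]
ee_rot: [0.0, 0.114, 0.993, -0.0]
wrist_force: [-1.5, 0.0, 6.0]
grip_width: 0.179
finger_force: 60.2
```

```bash
python3 -m inch '[0,0,-0.2,0,0, 0,0,-0.3,0,0, 0,0,-0.3,0,0, 0,0,-0.3,0,0]'
python3 -m inch '[0,0,0,0,0, 0,0,0,0,0, 0,0,0,0,0, 0,0,0,0,0, 0,0,0,0,0]'
python3 - <<'E'
from h import *
st=observe(); print(st['wrist_force'],st['wrist_torque'])
im=snapshot('wrist'); guide(st,im); cv2.imwrite('pics/end.png',cv2.resize(im[150:260,210:350,::-1],None,fx=5,fy=5,interpolation=cv2.INTER_NEAREST))
guide(None,snapshot('top'),'top'); print(observe()['wrist_force'])
E
```

```text
time: 10.1
ee_pos: [0.5282, 0.212, 0.0294]
ee_rot: [0.0, 0.114, 0.993, -0.0]
wrist_force: [-3.3, -1.5, 9.6]
grip_width: 0.179
finger_force: 60.6
time: 10.6
ee_pos: [0.5282, 0.212, 0.0295]
ee_rot: [0.0, 0.114, 0.993, -0.0]
wrist_force: [-2.7, -1.3, 9.5]
grip_width: 0.183
finger_force: 60.6
[-2.72523334 -1.3226883   9.53545033] [-0.20061475  0.50989231 -0.02252224]
outer [514.1 215.2] [47.7 33.5] yaw 76.9 [280.9 223.9]
outer [ 670.9 -290.2] [58.8 61.1] yaw -4.8 [401.2 179.6]
[-2.23585653 -0.93757034 10.21956021]
```

View pics/end.png

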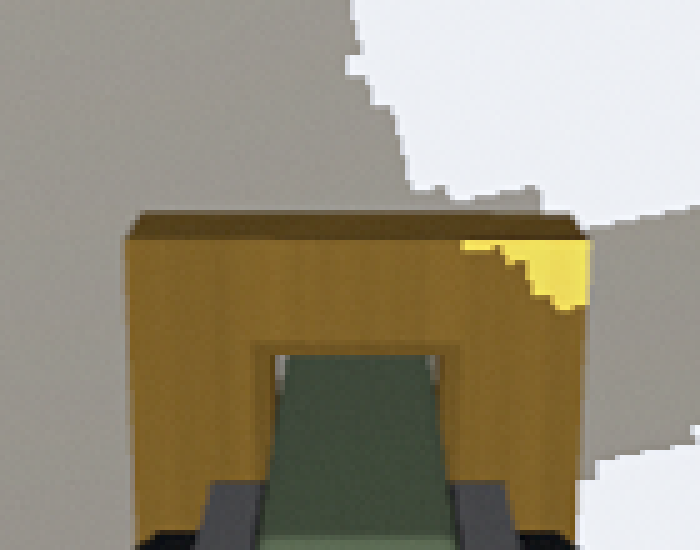

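The seal sits down inside the bare window, roughly centred with paper showing on both sides at x≈280 and 433. The guide is where it was, and the push is steady at about 10–11 N.

```bash
python3 -c "
from rig import *
print(close_job())"
```

```text
the job is handed in; nothing more can be done
None
```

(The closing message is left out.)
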